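# Roll a mailing tube up to the stop and close the keeper

## Robot

A 6-joint arm with a two-finger parallel gripper is mounted at the origin on the work surface. World frame = base frame: x ahead of the robot, y to its left, z up, the work surface at z = 0. Lengths are in m, angles in rad, forces in N, time in s.
With the tool pointing down it reaches from about 0.3 to 0.775 m from the base axis. Payload 14.6 kg.
Tool frame: the origin (TCP) lies at the very end of the fingers, on their centre line; the grasp point (between the pads) lies ctrl.tcp_to_grasp behind it (ctrl.tcp_to_grasp is the distance from the TCP to the grasp point, in m); x points along the fingers, y is the direction in which the jaws open and shut, and the axes are right-handed (so a half turn about x gives the same grasp; the last joint's range is limited). The gripper opens to 94 mm and grips with 3 to 60 N. Pads are 16 mm wide; open, the fingers measure 119 mm over their backs; the gripper's body (75 mm by 177 mm) begins 78 mm behind the grasp point.
Start: joints at [1.09, 0.3, 1.521, -0, 1.321, -0.067], TCP at [0.221, 0.504, 0.205] pointing down, gripper open.
Joint ranges: [-3.03, 3.03], [-0.79, 2.21], [0.23, 2.52], [-1.04, 4.18], [0, 3.07], [-2.55, 2.55]. Speed limits (rad/s): [2.22, 2.22, 2.57, 3.14, 3.14, 3.14].

## Interface

Orientations are given as [roll, pitch, yaw] about the fixed x, y, z axes, in that order (R = Rz(yaw) Ry(pitch) Rx(roll)).
In Python, from station import ctrl gives the robot as it stands.
- The arm moves only by the tool play_rows, never from a script. Its argument "increments" is a list that holds one entry, the list of rows, each a list of 5 numbers: the closure in counts, from 0 (fully open) to 255 (shut), then the shift along the tool's x, y, z in cm, then the turn about the tool's x in degrees. A call has 1 to 12 rows; each row shifts and turns the commanded pose from where the row before left it, along the tool's axes as they then stand; what a row does not reach is not made up. A row lasts 1/12 s, in which the tool goes at most 41.7 mm and 7.16 degrees, less where a joint would pass 70% of its speed; a pose out of reach is approached as far as the arm can. A call is refused whole if a number of a shift passes 4.17 or a number of a turn 7.16, either way. A call with a gripper value outside its range is refused whole. The fingers move at their own pace and stop on an object; "newtons" is the grip in N (left out, the last holds). Time passes only in rows, so rows that do not move let the fingers close. It gives the time, the measured TCP pose, the force and the opening at its end, in the units of the state.
- ctrl.get_obs(): the state, without advancing time (a new reading comes with each control period).
- ctrl.camera(name): name is "scene" or "top" or "wrist"; returns the picture (480x640x3 uint8, red, green, blue); there is no depth.
- ctrl.calibration(name): a dict with "fx", "fy", "cx", "cy" (pixels), "rvec" (rotation vector, rad) and "tvec" (3), from world to camera coordinates, as OpenCV has them; the wrist camera has in their place "T_tool_cam" (4x4, takes a point from camera to tool coordinates, whose origin is the TCP and whose axes are the tool frame's). Camera axes: x right, y down, z forward; pixel columns grow to the right and rows downward; lengths in m; the calibration is good to about 2 mm. A picture is of the moment at which its call begins: read the wrist's pose just before it. calibration takes no time and is no camera call.
- ctrl.hand_in(): hands the job in, once; it reports no verdict.
The state is a dict: "time_s": time; "qpos": joint angles; "joint_vel": joint speeds; "tau": joint torques, N m; "ee_pos": TCP position; "eef_rot": TCP orientation; "force": force on the tool from outside, world axes, zero at the start; "moment": the same for the moment, N m; "grip_width": finger opening in m.
Only numpy, scipy, OpenCV 4.12 (cv2) and the standard library are available. Lean on these libraries where they do the work, as an engineer would, in place of code of your own. Each camera call takes 0.05 s, during which the arm holds its last target.

## Task

Push the cardboard mailing tube that lies across the foot of the sloping stand up the slope with the fingers, without gripping it, slowly and steadily, until it drops into the pocket against the stop plate; never let it run loose or roll back on the slope, and do not lift it. With the tube home, push the steel keeper flap at the top of the stand over and down until it is fully closed over the tube, and move clear. Leave everything else on the bench where it is.

Things in the scene. Friction and masses are not known exactly. Their poses are not given: they have to be found in the camera images.
- deck: Sloping plywood deck of the bench stand (fixed). Origin: middle of its lower edge, on its upper face, 30 mm above the bench. x runs up the slope (rises 8 degrees), y across, z square to the deck. Lip 8 mm high at x 0 to 6 mm, flat deck up to x = 188 mm, then a pocket 5 mm deep up to the stop plate. Side guides 12 mm high, 6 mm thick, at y = +-75 mm.
- home (a point): Where the tube's centre lies when it is home in the pocket: x = 204.5 mm, z = 23 mm in the deck's frame. The stop plate's face is at x = 233 mm (plate 12 mm thick, top at z = 48 mm). A tube that is home stays there by itself; anywhere on the flat deck it rolls back down to the lip.
- tube: The mailing tube to push: cardboard with white end caps, 56 mm in diameter, 130 mm long, 110 to 225 g, lying. Origin: its centre, on its axis; its y axis is the tube's axis. It starts against the lip, centre 26 mm up the slope and 28 mm off the deck, and overhangs the lip, so a finger just below the stand's lower edge can push it directly.
- keeper (a joint): Hinge angle of the steel keeper flap on the stop plate, rad. 0: fully open, leaning uphill, 30 degrees beyond square to the deck. It grows as the flap is swung downhill over the tube; 2.09: fully closed (its end stop), parallel to the deck, 3 mm above a tube that is home. Friction of 0.05 N m holds it where it is left. Starts at 0 to 0.3.
- keeper_pad (a point): Middle of the keeper's pad, half-way through its thickness, 65 mm from the hinge axis. The keeper is a flat bar 8 mm thick, 16 mm wide, with a pad 44 mm wide from 50 to 80 mm from the hinge; the end, at 84 mm, has a lip turned 16 mm towards the tube. Push on the other face: the uphill face when open, the upper face when nearly closed.
- hinge (a point): Middle of the keeper's hinge axis (parallel to the deck's y axis): x = 250 mm, y = 0, z = 58 mm in the deck's frame. Fixed to the deck.
- tape_roll: Bystander: cardboard tape core, ring 94 mm across, 48 mm high, beside the stand. Origin: centre of its underside.
- spare_tube: Bystander: a second mailing tube, 56 mm across, 130 mm tall, standing upright beside the stand. Origin: centre of its underside.
- carton: Bystander: small carton 80 x 60 x 55 mm beside the stand. Origin: centre of its underside.
- screwdriver: Bystander: screwdriver lying on the bench beside the stand, on the side of the deck's +y. Origin: under its middle.
- stapler: Bystander: stapler 150 mm long, 60 mm high. Origin: centre of its underside.
- pen_pot: Bystander: pot of pens, 72 mm across, 160 mm high with the pens. Origin: centre of its underside.
- mug: Bystander: white mug, 80 mm across, 90 mm high. Origin: centre of its underside.
Not all that is in view belongs to the job. What is shaped like the tube but red or yellow is not meant.

How it is judged:
By the outcome, as a careful person would: the job done as asked, in the order asked, and still so for the second after the job is handed in, with the robot touching nothing.
It also fails if it takes over 51 s, if anything falls off the work surface, if the arm or the gripper's body presses on something with over 40 N, if the wrist force passes 120 N, or if a joint passes its speed limit or range.

## Working session

There is one attempt and no reset: what is moved stays moved. The work goes in short steps, Python scripts to look and compute and a tool call to move; the robot and the scene stay as the last step left them, time stands still between calls to the robot, and variables do not carry over. Pictures are saved under pics/ and viewed, and the job is handed in when it is done.

Besides the shell and the picture viewer there is one more tool, called after ">>>" by a JSON object that holds its "fn" and its "kwargs", one argument or row to a line. play_rows: Moves the arm, as the interface text tells. Its arguments: {"type":"object","properties":{"increments":{"type":"array"},"newtons":{"type":"number"}},"required":["increments"]}

```bash
mkdir -p pics; ls
python3 - <<'E'
from station import ctrl
import cv2
o=ctrl.get_obs();print(o, ctrl.tcp_to_grasp)
for n in("scene","top","wrist"):
    im=ctrl.camera(n);cv2.imwrite(f"pics/{n}0.png",im[:,:,::-1]);print(n,ctrl.calibration(n))
E
```

```text
pics
{'time_s': 0.0, 'qpos': array([ 1.09041871e+00,  3.00494141e-01,  1.52154570e+00, -3.31274900e-06,
        1.32071036e+00, -6.65898345e-02]), 'joint_vel': array([0.00023821, 0.00093349, 0.0018533 , 0.00019809, 0.0004834 ,
       0.00084512]), 'tau': array([ 1.38029940e-03, -5.31812704e+01, -3.52744746e+01,  7.08764512e-02,
        2.43641669e-02, -1.14293443e-04]), 'ee_pos': array([0.22102604, 0.50335959, 0.20488866]), 'eef_rot': array([-1.63461417,  1.56963877, -2.04840112]), 'force': array([ 0.11439637, -0.68105305, -0.27408755]), 'moment': array([-0.02188995, -0.01741996, -0.04608385]), 'grip_width': 0.09430242652600178} 0.0188
scene {'fx': 440.56771528040343, 'fy': 440.56771528040343, 'cx': 319.22892695776915, 'cy': 241.4419682377174, 'rvec': array([ 1.96781624,  1.40849576, -0.57801708]), 'tvec': array([-0.17040588, -0.26739423,  1.47061233])}
top {'fx': 533.5522881699326, 'fy': 533.5522881699326, 'cx': 315.00711374890955, 'cy': 244.4226622990865, 'rvec': array([ 2.13702876, -2.16797854,  0.09597946]), 'tvec': array([0.00963214, 0.52045357, 1.5322842 ])}
wrist {'fx': 337.7193465211693, 'fy': 337.7193465211693, 'cx': 321.36062186285795, 'cy': 236.9212824955892, 'T_tool_cam': array([[-1.01173246e-03, -2.60371066e-01,  9.65508096e-01,
        -1.79460962e-01],
       [ 9.99998989e-01, -1.22778909e-03,  7.16773570e-04,
         3.72779600e-04],
       [ 9.98813206e-04,  9.65507846e-01,  2.60372045e-01,
        -7.51191274e-02],
       [ 0.00000000e+00,  0.00000000e+00,  0.00000000e+00,
         1.00000000e+00]])}
```

View pics/scene0.png

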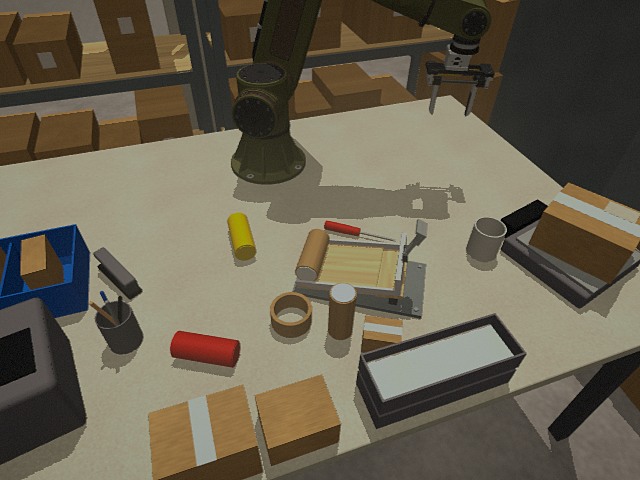

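View pics/top0.png

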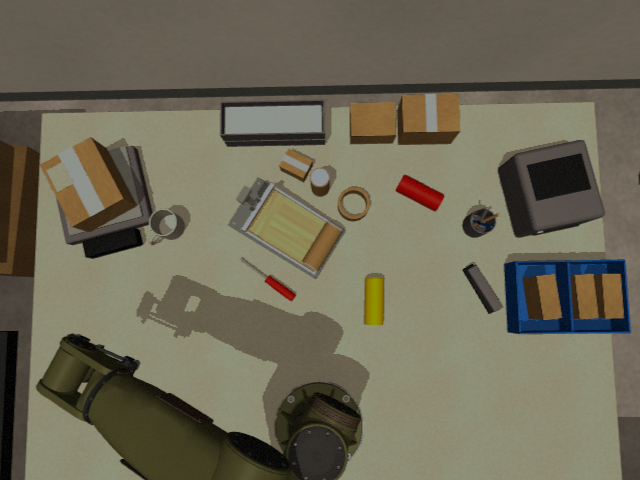

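View pics/wrist0.png

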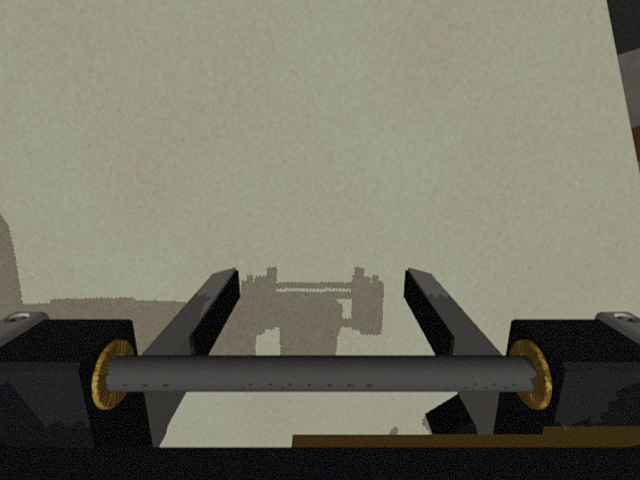

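Run:
```python
import cv2
a=cv2.imread('pics/top0.png')[140:310,210:390];cv2.imwrite('pics/tc.png',cv2.resize(a,None,fx=3.5,fy=3.5,interpolation=cv2.INTER_CUBIC)[:600])
a=cv2.imread('pics/scene0.png')[200:350,260:460];cv2.imwrite('pics/sc.png',cv2.resize(a,None,fx=4,fy=4,interpolation=cv2.INTER_CUBIC))
```

```text
(no output)
```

View pics/tc.png

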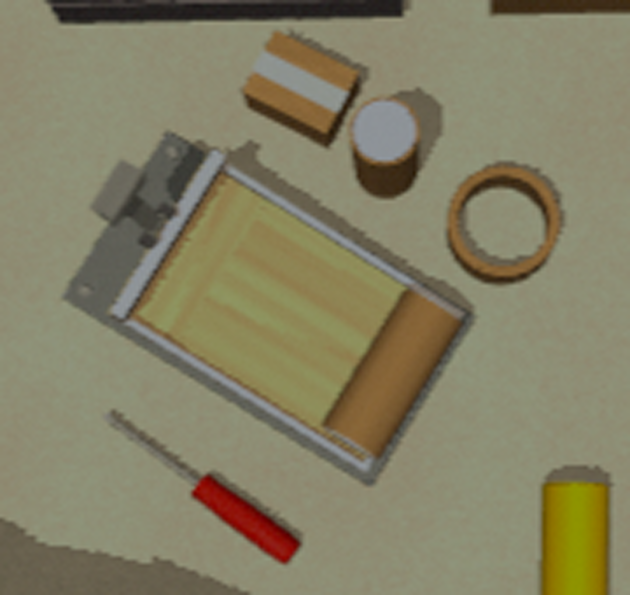

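View pics/sc.png

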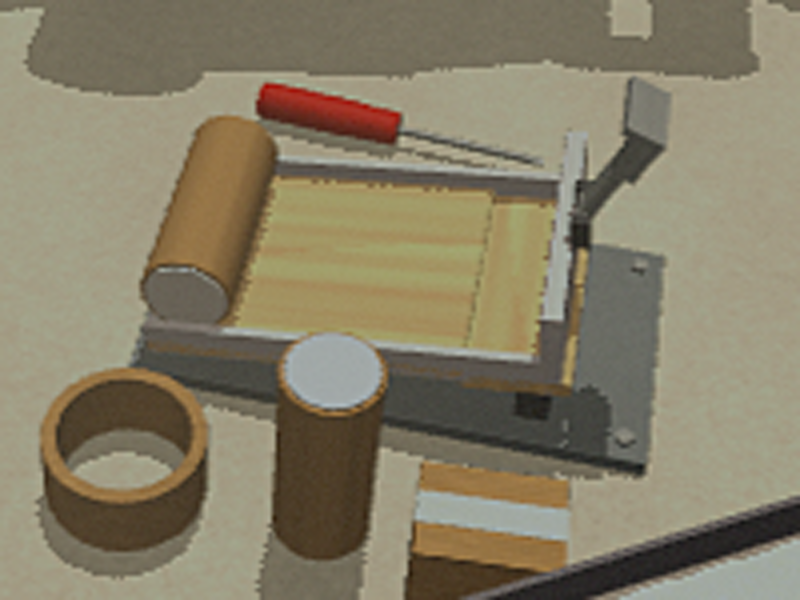

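```bash
cat > h.py <<'E'
import numpy as np,cv2
from station import ctrl
def cam(n):
    c=ctrl.calibration(n);K=np.array([[c['fx'],0,c['cx']],[0,c['fy'],c['cy']],[0,0,1]])
    return K,c
def ray(n,uv):
    K,c=cam(n);R=cv2.Rodrigues(c['rvec'])[0];C=-R.T@c['tvec']
    return C,R.T@np.linalg.inv(K)@np.array([uv[0],uv[1],1.])
def cast(n,uv,h):
    C,d=ray(n,uv);return C+d*(h-C[2])/d[2]
def proj(n,P):
    K,c=cam(n);return cv2.projectPoints(np.array(P,float).reshape(-1,3),c['rvec'],c['tvec'],K,None)[0].reshape(-1,2)
s,co=np.sin(np.radians(8)),np.cos(np.radians(8))
def hh(x,z): return .03+x*s+z*co
E
python3 - <<'E'
from h import *
T=lambda u,v:(210+u/3.5-.35,140+v/3.5-.35)
S=lambda u,v:(260+u/4-.4,200+v/4-.4)
pts={'plF_-':('top',T(230,158),.233,.048),'plF_+':('top',T(125,320),.233,.048),
'gd0-':('top',T(470,313),0,.012),'gd0+':('top',T(372,470),0,.012),
's_plF-':('scene',S(545,318),.233,.048),'s_plF+':('scene',S(569,132),.233,.048),
's_pl+b':('scene',S(586,134),.245,.048),'s_gd0-':('scene',S(148,325),0,.012)}
for k,(n,uv,x,z) in pts.items(): print(k,cast(n,uv,hh(x,z)).round(4))
for uv in [(405,290),(462,318),(372,458),(325,428)]: print('tube',cast('top',T(*uv),.0613).round(4))
E
```

```text
plF_- [0.6821 0.1098 0.11  ]
plF_+ [0.552  0.1943 0.11  ]
gd0- [ 0.5627 -0.0829  0.0419]
gd0+ [4.334e-01 3.000e-04 4.190e-02]
s_plF- [0.6858 0.1172 0.11  ]
s_plF+ [0.556  0.1975 0.11  ]
s_pl+b [0.5623 0.2054 0.1116]
s_gd0- [ 0.5658 -0.0735  0.0419]
tube [ 0.5799 -0.0292  0.0613]
tube [ 0.5559 -0.0756  0.0613]
tube [ 4.421e-01 -2.000e-04  6.130e-02]
tube [0.4671 0.0378 0.0613]
```

```bash
cat >> h.py <<'E'
def d2w(p,D):
    x0,y0,a=D;p=np.atleast_2d(np.array(p,float));X=p[:,0]*co-p[:,2]*s;Z=.03+p[:,0]*s+p[:,2]*co
    return np.c_[x0+X*np.cos(a)-p[:,1]*np.sin(a),y0+X*np.sin(a)+p[:,1]*np.cos(a),Z]
E
python3 - <<'E'
from h import *
from scipy.optimize import least_squares
T=lambda u,v:(210+u/3.5-.35,140+v/3.5-.35)
S=lambda u,v:(260+u/4-.4,200+v/4-.4)
L=[('top',T(230,158),(.233,-.078,.048)),('top',T(125,320),(.233,.078,.048)),('top',T(470,313),(0,-.078,.012)),('top',T(372,470),(0,.078,.012)),
('scene',S(545,318),(.233,-.078,.048)),('scene',S(569,132),(.233,.078,.048)),('scene',S(586,134),(.245,.078,.048)),('scene',S(148,325),(0,-.078,.012))]
f=lambda D,LL:np.concatenate([proj(n,d2w(p,D))[0]-uv for n,uv,p in LL])
for LL in (L[:4],L[4:],L):
    r=least_squares(f,[.5,-.04,1.],args=(LL,));print(r.x.round(4),np.degrees(r.x[2]).round(2),r.fun.round(1))
D=r.x;np.save('D.npy',D)
im={n:cv2.imread(f'pics/{n}0.png') for n in('top','scene')}
def w2d(P):
    a=D[2];q=np.array(P[:2])-D[:2];return np.array([q[0]*np.cos(a)+q[1]*np.sin(a),-q[0]*np.sin(a)+q[1]*np.cos(a)])
for nm,uv,h in [('spare',T(385,130),.13),('tape',T(505,222),.048),('yellow',(374,278),.05),('yellow2',(374,325),.05),('sdr',T(300,560),.02),('sdr tip',T(112,412),.01),('carton',T(328,140),.055)]:
    print(nm,w2d(cast('top',uv,h)).round(3))
for uv in [(405,290),(462,318),(372,458),(325,428)]: print('tube',w2d(cast('top',T(*uv),.0613)).round(4))
# keeper: pad in scene/top : overlay
k=np.load('D.npy')
def keeper(phi,sx,y):
    t=np.radians(30)-phi;return (.25+sx*np.sin(t),y,.058+sx*np.cos(t))
for phi in np.arange(0,.35,.05):
    P=[keeper(phi,.05,-.022),keeper(phi,.05,.022),keeper(phi,.084,-.022),keeper(phi,.084,.022)]
    print(round(phi,2),[((p-[260,200])*4).round(0).tolist() for p in proj('scene',d2w(P,D))],[((p-[210,140])*3.5).round(0).tolist() for p in proj('top',d2w(P,D))])
print(ctrl.get_obs()['time_s'])
E
```

```text
[ 0.4986 -0.0389  1.0121] 57.99 [-0.  -0.5  0.7  0.2 -0.4 -0.4 -0.2  0.6]
[ 0.5016 -0.0326  1.0116] 57.96 [-0.4  0.4  0.1 -0.5  0.9 -0.7 -0.6  0.5]
[ 0.5006 -0.0352  1.0121] 57.99 [-1.3 -1.2 -0.7 -0.4 -1.7 -1.  -1.5 -0.  -1.6  0.3 -1.  -0.6 -0.2 -0.8
 -1.8  0.5]
spare [ 0.121 -0.157]
tape [ 0.007 -0.158]
yellow [-0.154  0.   ]
yellow2 [-0.222  0.115]
sdr [0.008 0.17 ]
sdr tip [0.21  0.147]
carton [ 0.168 -0.14 ]
tube [ 0.0471 -0.0641]
tube [-0.0049 -0.0684]
tube [-0.0014  0.0681]
tube [0.0442 0.0671]
0.0 [[625.0, 181.0], [631.0, 127.0], [660.0, 143.0], [664.0, 89.0]] [[141.0, 174.0], [111.0, 222.0], [121.0, 157.0], [90.0, 206.0]]
0.05 [[621.0, 179.0], [627.0, 126.0], [653.0, 140.0], [657.0, 86.0]] [[143.0, 176.0], [113.0, 224.0], [125.0, 159.0], [94.0, 208.0]]
0.1 [[617.0, 178.0], [622.0, 124.0], [645.0, 137.0], [650.0, 83.0]] [[146.0, 177.0], [116.0, 225.0], [129.0, 161.0], [98.0, 211.0]]
0.15 [[613.0, 176.0], [618.0, 122.0], [638.0, 134.0], [643.0, 80.0]] [[148.0, 178.0], [118.0, 227.0], [133.0, 164.0], [102.0, 213.0]]
0.2 [[608.0, 175.0], [614.0, 121.0], [630.0, 131.0], [636.0, 78.0]] [[151.0, 180.0], [121.0, 228.0], [138.0, 166.0], [107.0, 216.0]]
0.25 [[604.0, 173.0], [610.0, 120.0], [623.0, 129.0], [628.0, 76.0]] [[154.0, 181.0], [123.0, 230.0], [142.0, 169.0], [111.0, 218.0]]
0.3 [[599.0, 172.0], [605.0, 119.0], [615.0, 127.0], [621.0, 74.0]] [[156.0, 183.0], [126.0, 231.0], [147.0, 172.0], [116.0, 221.0]]
0.15
```

```bash
cat >> h.py <<'E'
from scipy.spatial.transform import Rotation as Ro
def tool():
    o=ctrl.get_obs();return o,Ro.from_euler('xyz',o['eef_rot']).as_matrix()
def plan(P,yawdeg=None):
    o,R=tool()
    zt=np.degrees(np.arctan2(R[1,2],R[0,2]));print('t',round(o['time_s'],2),'zdir',zt.round(2),'q6',o['qpos'][5].round(3),'xax',R[:,0].round(4),'pos',o['ee_pos'].round(4),'F',o['force'].round(2),'w',o['grip_width'].round(4))
    if P is not None: print('tool shift cm',(R.T@(np.array(P)-o['ee_pos'])*100).round(2))
    D=np.load('D.npy');q=o['ee_pos'];a=D[2];d=q[:2]-D[:2];h=d[0]*np.cos(a)+d[1]*np.sin(a)
    print('deck x,y,z', (h*co+(q[2]-.03)*s).round(4),(-d[0]*np.sin(a)+d[1]*np.cos(a)).round(4),(-h*s+(q[2]-.03)*co).round(4))
E
python3 - <<'E'
from h import *
D=np.load('D.npy')
w=d2w([-.035,0,.026],D)[0];print(w);w[2]=.12;plan(w)
E
```

```text
[ 0.4802931  -0.06764125  0.05087591]Traceback (most recent call last):
  File "<stdin>", line 3, in <module>
  File "h.py", line 23, in plan
    zt=np.degrees(np.arctan2(R[1,2],R[0,2]));print('t',round(o['time_s'],2),'zdir',zt.round(2),'q6',o['qpos'][5].round(3),'xax',R[:,0].round(4),'pos',o['ee_pos'].round(4),'F',o['force'].round(2),'w',o['grip_width'].round(4))
                                                                                                                                                                                                       ^^^^^^^^^^^^^^^^^^^^^
AttributeError: 'float' object has no attribute 'round'
```

```bash
sed -i "s/o\['grip_width'\].round(4)/round(o['grip_width'],4)/" h.py
python3 - <<'E'
from h import *
D=np.load('D.npy')
w=d2w([-.035,0,.026],D)[0];w[2]=.12;plan(w)
o,R=tool();print(R.round(3))
E
```

```text
t 0.15 zdir -23.71 q6 -0.067 xax [-4.e-04 -8.e-04 -1.e+00] pos [0.2211 0.5034 0.205 ] F [ 0.2  -0.58  0.35] w 0.094
tool shift cm [  8.54 -41.85  46.7 ]
deck x,y,z 0.3299 0.5225 0.1304
[[-0.     0.402  0.916]
 [-0.001  0.916 -0.402]
 [-1.    -0.001 -0.   ]]
```

>>> {"fn": "play_rows", "kwargs": {
  "increments": [
    [[0,0,0,0,7],[0,0,0,0,7],[0,0,0,0,7],[0,0,0,0,7],[0,0,0,0,7],[0,0,0,0,7],[0,0,0,0,7],[0,0,0,0,7],[0,0,0,0,7],[0,0,0,0,7],[0,0,0,0,7],[0,0,0,0,7]]
  ]
}}

```text
time_s: 1.15
ee_pos: [0.2211, 0.5035, 0.2052]
eef_rot: [-0.132, 1.57, -2.018]
force: [0.5, -0.7, -0.3]
grip_width: 0.094
```

>>> {"fn": "play_rows", "kwargs": {
  "increments": [
    [[0,0,0,0,7],[0,0,0,0,7],[0,0,0,0,0],[0,0,0,0,0]]
  ]
}}

```text
time_s: 1.48
ee_pos: [0.2211, 0.5035, 0.2053]
eef_rot: [0.108, 1.57, -2.012]
force: [-0.0, -0.2, -0.4]
grip_width: 0.094
```

Run:
```python
from h import *
D=np.load('D.npy')
w=d2w([-.035,0,.026],D)[0];w[2]=.2;plan(w)
```

```text
t 1.48 zdir -121.49 q6 1.64 xax [-2.e-04 -3.e-04 -1.e+00] pos [0.2211 0.5035 0.2053] F [-0.04 -0.18 -0.43] w 0.094
tool shift cm [ 0.54 51.93 35.17]
deck x,y,z 0.33 0.5225 0.1306
```

>>> {"fn": "play_rows", "kwargs": {
  "increments": [
    [[0,0,2.9,1.95,0.5],[0,0,2.9,1.95,0],[0,0,2.9,1.95,0],[0,0,2.9,1.95,0],[0,0,2.9,1.95,0],[0,0,2.9,1.95,0],[0,0,2.9,1.95,0],[0,0,2.9,1.95,0],[0,0,2.9,1.95,0],[0,0,2.9,1.95,0],[0,0,2.9,1.95,0],[0,0,2.9,1.95,0]]
  ]
}}

```text
time_s: 2.48
ee_pos: [0.3915, 0.1185, 0.2056]
eef_rot: [2.379, 1.57, 0.251]
force: [-0.1, 0.3, -0.2]
grip_width: 0.0942
```

>>> {"fn": "play_rows", "kwargs": {
  "increments": [
    [[0,0,2.9,1.95,0],[0,0,2.9,1.95,0],[0,0,2.9,1.95,0],[0,0,2.9,1.95,0],[0,0,2.8,1.95,0],[0,0,2.8,1.9,0],[0,0,0,0,0],[0,0,0,0,0]]
  ]
}}

```text
time_s: 3.15
ee_pos: [0.4746, -0.0711, 0.205]
eef_rot: [-1.323, 1.57, 2.828]
force: [0.2, -0.2, -1.0]
grip_width: 0.094
```

Run:
```python
from h import *
D=np.load('D.npy')
w=d2w([-.035,0,.026],D)[0];plan(w)
for n in('top','wrist','scene'): cv2.imwrite(f'pics/{n}1.png',ctrl.camera(n)[:,:,::-1])
```

```text
t 3.15 zdir -122.13 q6 0.336 xax [-8.e-04  3.e-04 -1.e+00] pos [ 0.4746 -0.0711  0.205 ] F [ 0.19 -0.16 -1.05] w 0.094
tool shift cm [15.41  0.31 -0.59]
deck x,y,z -0.0194 0.003 0.1795
```

View pics/wrist1.png

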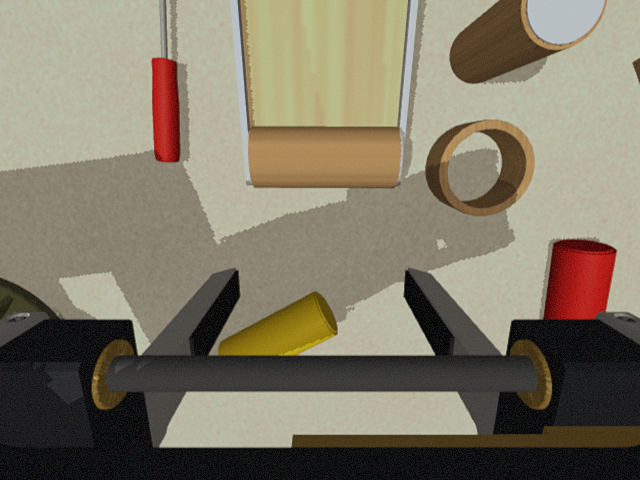

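View pics/scene1.png

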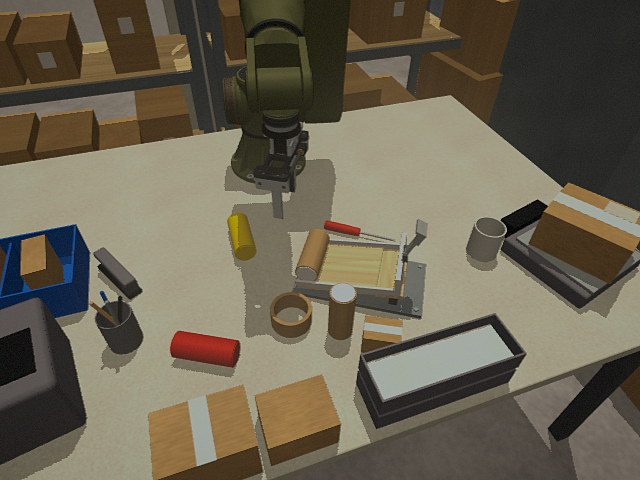

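```bash
cat >> h.py <<'E'
def wcast(uv,h):
    o,R=tool();c=ctrl.calibration('wrist');Tm=c['T_tool_cam']
    d=np.array([(uv[0]-c['cx'])/c['fx'],(uv[1]-c['cy'])/c['fy'],1.])
    C=o['ee_pos']+R@Tm[:3,3];d=R@Tm[:3,:3]@d
    return C+d*(h-C[2])/d[2]
E
python3 - <<'E'
from h import *
D=np.load('D.npy');a=D[2]
a1=cv2.imread('pics/wrist1.png')[100:215,215:435];cv2.imwrite('pics/wc.png',cv2.resize(a1,None,fx=3.6,fy=3.6,interpolation=cv2.INTER_CUBIC))
for uv,h in [((248,185),.0419),((401,185),.0419),((237,0),.03+.19*s+.012*co),((415,0),.03+.19*s+.012*co)]:
    w=wcast(uv,h);d=w[:2]-D[:2];print(w.round(4),'deckhoriz',(d[0]*np.cos(a)+d[1]*np.sin(a)).round(4),(-d[0]*np.sin(a)+d[1]*np.cos(a)).round(4))
E
```

```text
[0.4322 0.0025 0.0419] deckhoriz -0.0043 0.0779
[ 0.5631 -0.0797  0.0419] deckhoriz -0.0046 -0.0766
[0.518  0.1295 0.0683] deckhoriz 0.1488 0.0725
[0.6412 0.0522 0.0683] deckhoriz 0.1486 -0.0729
```

View pics/wc.png

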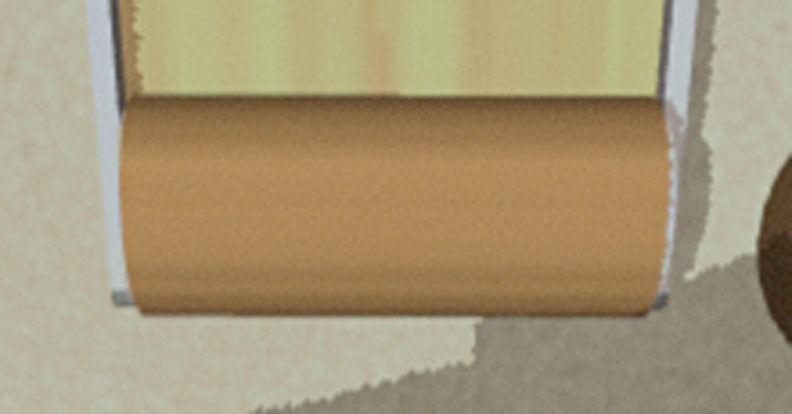

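>>> {"fn": "play_rows", "kwargs": {
  "increments": [
    [[0,2,0.3,0,0],[0,2,0,0,0],[0,2,0,0,0],[0,2,0,0,0],[0,2,0,0,0],[0,2,0,0,0],[0,2,0,0,0],[0,1,0,0,0],[0,0.6,0,0,0],[0,0,0,0,0],[0,0,0,0,0]]
  ]
}}

```text
time_s: 4.22
ee_pos: [0.4775, -0.0714, 0.0502]
eef_rot: [1.918, 1.57, -0.214]
force: [-0.0, 0.2, -0.8]
grip_width: 0.0943
```

Run:
```python
from h import *
D=np.load('D.npy');D[:2]-=.0025*np.array([np.cos(D[2]),np.sin(D[2])]);np.save('D.npy',D)
plan(d2w([.026-.036*co,0,.028-.012],D)[0])
for n in('top','wrist','scene'): cv2.imwrite(f'pics/{n}2.png',ctrl.camera(n)[:,:,::-1])
a=cv2.imread('pics/scene2.png')[150:330,220:440];cv2.imwrite('pics/sc2.png',cv2.resize(a,None,fx=3.3,fy=3.3,interpolation=cv2.INTER_CUBIC))
```

```text
t 4.22 zdir -122.16 q6 0.337 xax [ 8.e-04 -2.e-04 -1.e+00] pos [ 0.4775 -0.0714  0.0502] F [-0.03  0.24 -0.78] w 0.0943
tool shift cm [ 0.57  0.03 -2.87]
deck x,y,z -0.0372 0.0004 0.0256
```

View pics/wrist2.png

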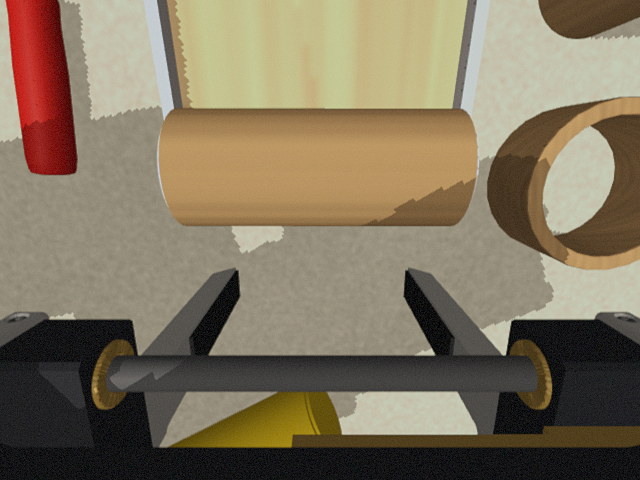

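View pics/sc2.png

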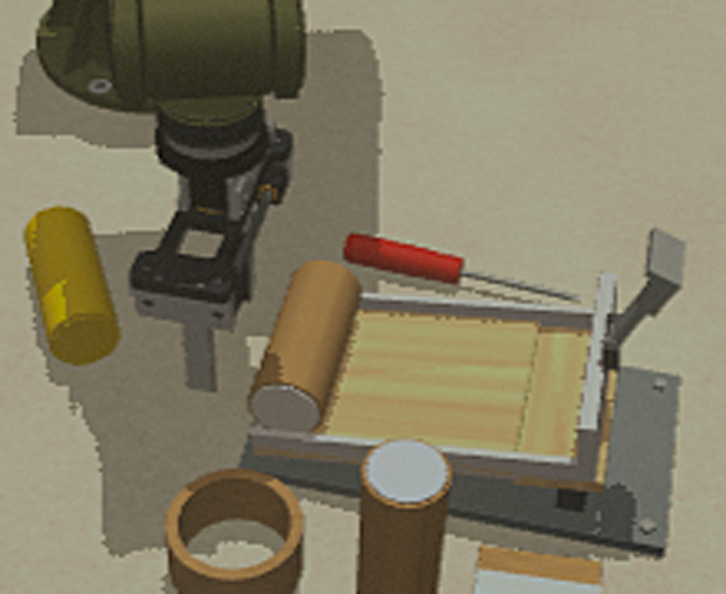

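>>> {"fn": "play_rows", "kwargs": {
  "increments": [
    [[0,0.1,0,-0.4,0],[0,0.1,0,-0.5,0],[0,0.1,0,-0.5,0],[0,0,0,-0.5,0],[0,0,0,-0.3,0],[0,0,0,-0.2,0],[0,0,0,-0.1,0],[0,0,0,-0.1,0],[0,0,0,0,0]]
  ]
}}

```text
time_s: 5.12
ee_pos: [0.491, -0.0495, 0.0465]
eef_rot: [1.351, 1.571, -0.782]
force: [0.4, 1.8, -0.4]
grip_width: 0.094
```

>>> {"fn": "play_rows", "kwargs": {
  "increments": [
    [[0,0,0,-0.1,0],[0,0,0,-0.1,0],[0,-0.01,0,-0.1,0],[0,-0.01,0,-0.1,0]]
  ]
}}

```text
time_s: 5.45
ee_pos: [0.4931, -0.0463, 0.0467]
eef_rot: [0.386, 1.571, -1.747]
force: [-1.4, -1.2, 1.0]
grip_width: 0.0944
```

Run:
```python
from h import *
plan(None)
for n in('wrist',): cv2.imwrite(f'pics/{n}3.png',ctrl.camera(n)[:,:,::-1])
```

```text
t 5.45 zdir -122.22 q6 0.395 xax [-0.e+00 -2.e-04 -1.e+00] pos [ 0.4931 -0.0463  0.0467] F [-1.4  -1.17  1.  ] w 0.0944
deck x,y,z -0.0085 0.0004 0.0181
```

View pics/wrist3.png

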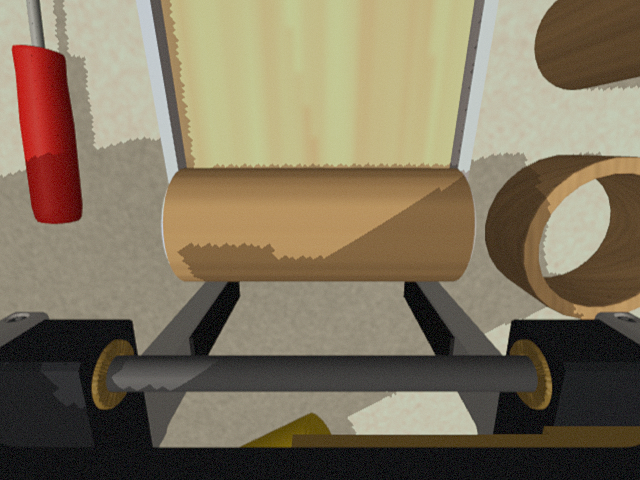

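>>> {"fn": "play_rows", "kwargs": {
  "increments": [
    [[0,-0.014,0,-0.1,0],[0,-0.02,0,-0.15,0],[0,-0.028,0,-0.2,0],[0,-0.028,0,-0.2,0],[0,-0.028,0,-0.2,0],[0,-0.028,0,-0.2,0],[0,-0.028,0,-0.2,0],[0,-0.028,0,-0.2,0],[0,-0.028,0,-0.2,0],[0,-0.028,0,-0.2,0],[0,-0.028,0,-0.2,0],[0,-0.028,0,-0.2,0]]
  ]
}}

```text
time_s: 6.5
ee_pos: [0.5052, -0.027, 0.0498]
eef_rot: [-0.644, 1.571, -2.777]
force: [-1.3, -2.1, 1.9]
grip_width: 0.0941
```

Run:
```python
from h import *
plan(None)
for n in('wrist',): cv2.imwrite(f'pics/{n}4.png',ctrl.camera(n)[:,:,::-1])
```

```text
t 6.5 zdir -122.21 q6 0.436 xax [-0. -0. -1.] pos [ 0.5052 -0.027   0.0498] F [-1.33 -2.11  1.87] w 0.0941
deck x,y,z 0.0145 0.0004 0.018
```

View pics/wrist4.png

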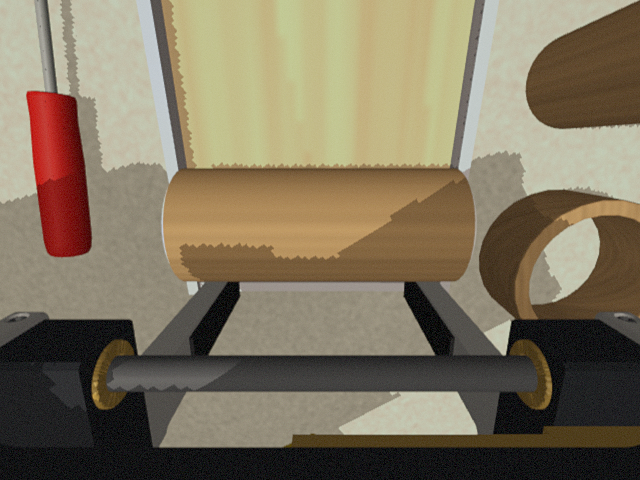

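>>> {"fn": "play_rows", "kwargs": {
  "increments": [
    [[0,-0.031,0,-0.22,0],[0,-0.031,0,-0.22,0],[0,-0.031,0,-0.22,0],[0,-0.031,0,-0.22,0],[0,-0.031,0,-0.22,0],[0,-0.031,0,-0.22,0],[0,-0.031,0,-0.22,0],[0,-0.031,0,-0.22,0],[0,-0.031,0,-0.22,0],[0,-0.031,0,-0.22,0],[0,-0.031,0,-0.22,0],[0,-0.031,0,-0.22,0]]
  ]
}}

```text
time_s: 7.55
ee_pos: [0.5193, -0.0047, 0.0535]
eef_rot: [2.882, 1.571, 0.749]
force: [-1.3, -1.2, 1.8]
grip_width: 0.0937
```

>>> {"fn": "play_rows", "kwargs": {
  "increments": [
    [[0,-0.031,0,-0.22,0],[0,-0.031,0,-0.22,0],[0,-0.031,0,-0.22,0],[0,-0.031,0,-0.22,0],[0,-0.031,0,-0.22,0],[0,-0.031,0,-0.22,0],[0,-0.031,0,-0.22,0],[0,-0.031,0,-0.22,0],[0,-0.031,0,-0.22,0],[0,-0.031,0,-0.22,0],[0,-0.031,0,-0.22,0],[0,-0.031,0,-0.22,0]]
  ]
}}

```text
time_s: 8.55
ee_pos: [0.5334, 0.0177, 0.0573]
eef_rot: [-2.141, 1.571, 2.009]
force: [-0.7, -1.5, 0.7]
grip_width: 0.0939
```

Run:
```python
from h import *
plan(None)
for n in('wrist','scene'): cv2.imwrite(f'pics/{n}5.png',ctrl.camera(n)[:,:,::-1])
```

```text
t 8.55 zdir -122.21 q6 0.527 xax [-0.  0. -1.] pos [0.5334 0.0177 0.0573] F [-0.73 -1.52  0.68] w 0.0939
deck x,y,z 0.0679 0.0002 0.018
```

View pics/wrist5.png

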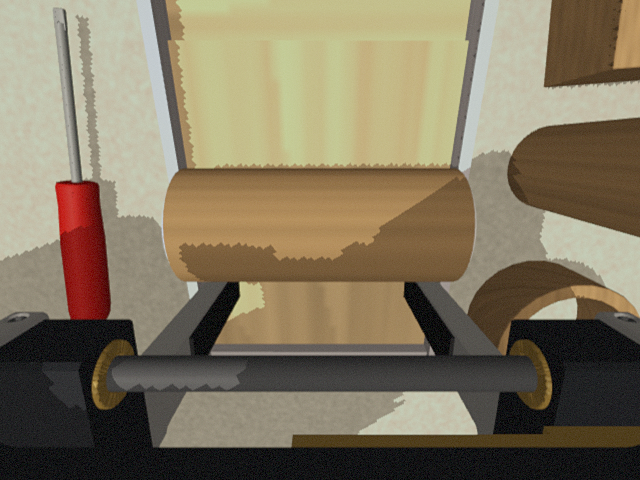

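View pics/scene5.png

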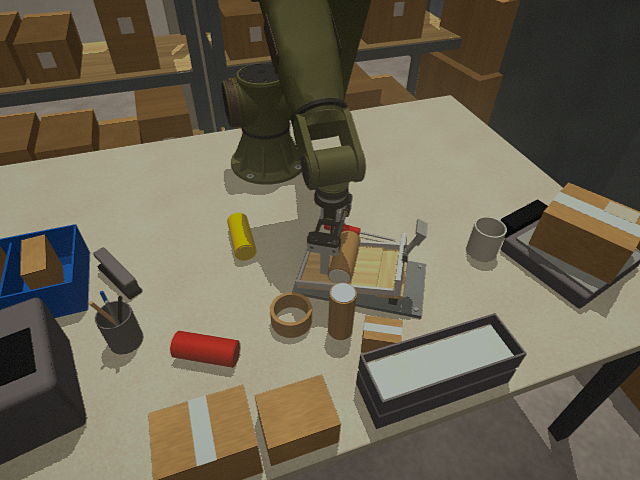

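>>> {"fn": "play_rows", "kwargs": {
  "increments": [
    [[0,-0.031,0,-0.22,0],[0,-0.031,0,-0.22,0],[0,-0.031,0,-0.22,0],[0,-0.031,0,-0.22,0],[0,-0.031,0,-0.22,0],[0,-0.031,0,-0.22,0],[0,-0.031,0,-0.22,0],[0,-0.031,0,-0.22,0],[0,-0.031,0,-0.22,0],[0,-0.031,0,-0.22,0],[0,-0.031,0,-0.22,0],[0,-0.031,0,-0.22,0]]
  ]
}}

```text
time_s: 9.65
ee_pos: [0.5474, 0.04, 0.061]
eef_rot: [1.386, 1.571, -0.747]
force: [-0.5, -1.1, 0.3]
grip_width: 0.0943
```

>>> {"fn": "play_rows", "kwargs": {
  "increments": [
    [[0,-0.031,0,-0.22,0],[0,-0.031,0,-0.22,0],[0,-0.031,0,-0.22,0],[0,-0.031,0,-0.22,0],[0,-0.031,0,-0.22,0],[0,-0.031,0,-0.22,0],[0,-0.031,0,-0.22,0],[0,-0.031,0,-0.22,0],[0,-0.031,0,-0.22,0],[0,-0.031,0,-0.22,0],[0,-0.031,0,-0.22,0],[0,-0.031,0,-0.22,0]]
  ]
}}

```text
time_s: 10.65
ee_pos: [0.5615, 0.0623, 0.0647]
eef_rot: [0.477, 1.571, -1.656]
force: [-0.6, -1.3, 1.5]
grip_width: 0.094
```

>>> {"fn": "play_rows", "kwargs": {
  "increments": [
    [[0,-0.031,0,-0.22,0],[0,-0.031,0,-0.22,0],[0,-0.031,0,-0.22,0],[0,-0.031,0,-0.22,0],[0,-0.031,0,-0.22,0],[0,-0.031,0,-0.22,0],[0,-0.028,0,-0.2,0],[0,-0.025,0,-0.18,0],[0,-0.021,0,-0.15,0]]
  ]
}}

```text
time_s: 11.4
ee_pos: [0.5713, 0.078, 0.0673]
eef_rot: [0.385, 1.571, -1.747]
force: [-1.9, -1.2, 1.0]
grip_width: 0.0937
```

Run:
```python
from h import *
plan(None)
for n in('wrist','scene'): cv2.imwrite(f'pics/{n}6.png',ctrl.camera(n)[:,:,::-1])
a=cv2.imread('pics/scene6.png')[150:330,260:480];cv2.imwrite('pics/sc6.png',cv2.resize(a,None,fx=3.3,fy=3.3,interpolation=cv2.INTER_CUBIC))
```

```text
t 11.4 zdir -122.21 q6 0.634 xax [-0. -0. -1.] pos [0.5713 0.078  0.0673] F [-1.91 -1.21  1.01] w 0.0937
deck x,y,z 0.1398 -0.0 0.018
```

View pics/wrist6.png

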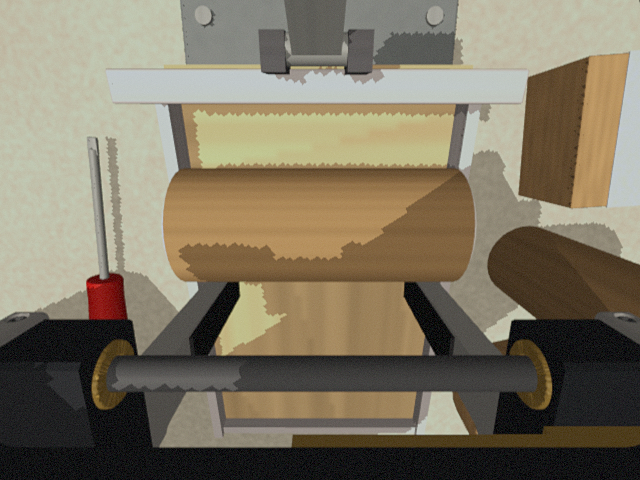

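View pics/sc6.png

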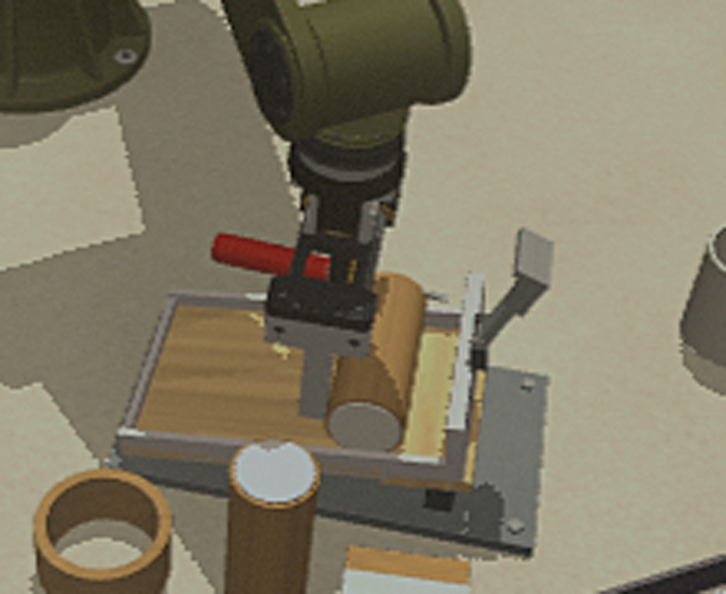

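>>> {"fn": "play_rows", "kwargs": {
  "increments": [
    [[0,-0.014,0,-0.12,0],[0,-0.014,0,-0.12,0],[0,-0.014,0,-0.12,0],[0,-0.014,0,-0.12,0],[0,-0.01,0,-0.12,0],[0,-0.01,0,-0.12,0],[0,-0.01,0,-0.12,0],[0,-0.01,0,-0.12,0],[0,-0.01,0,-0.12,0],[0,-0.01,0,-0.12,0],[0,-0.01,0,-0.12,0],[0,-0.01,0,-0.12,0]]
  ]
}}

```text
time_s: 12.5
ee_pos: [0.579, 0.0902, 0.0686]
eef_rot: [-2.967, 1.571, 1.183]
force: [-0.3, -0.8, 1.0]
grip_width: 0.0943
```

>>> {"fn": "play_rows", "kwargs": {
  "increments": [
    [[0,-0.01,0,-0.12,0],[0,-0.01,0,-0.12,0],[0,-0.01,0,-0.12,0],[0,-0.01,0,-0.12,0],[0,-0.01,0,-0.1,0],[0,-0.01,0,-0.1,0],[0,-0.01,0,-0.1,0],[0,0,0,0,0]]
  ]
}}

```text
time_s: 13.17
ee_pos: [0.5832, 0.0967, 0.0693]
eef_rot: [2.717, 1.571, 0.584]
force: [-0.4, 0.1, 0.8]
grip_width: 0.094
```

Run:
```python
from h import *
plan(None)
for n in('wrist','scene'): cv2.imwrite(f'pics/{n}7.png',ctrl.camera(n)[:,:,::-1])
a=cv2.imread('pics/scene7.png')[150:330,260:480];cv2.imwrite('pics/sc7.png',cv2.resize(a,None,fx=3.3,fy=3.3,interpolation=cv2.INTER_CUBIC))
```

```text
t 13.17 zdir -122.2 q6 0.664 xax [ 1.e-04  0.e+00 -1.e+00] pos [0.5832 0.0967 0.0693] F [-0.4   0.08  0.77] w 0.094
deck x,y,z 0.1621 -0.0001 0.017
```

View pics/wrist7.png

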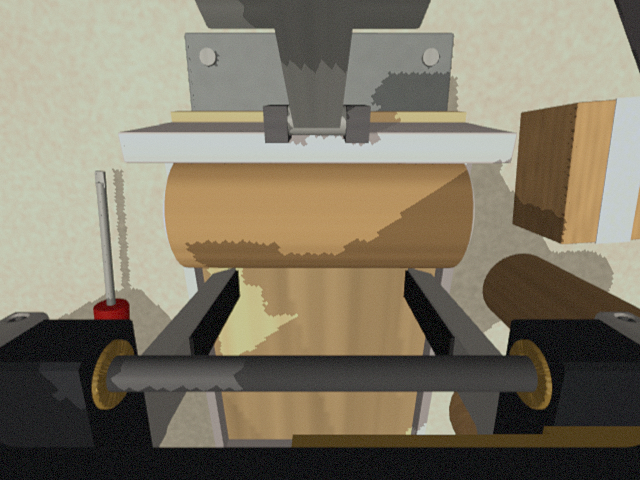

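View pics/sc7.png

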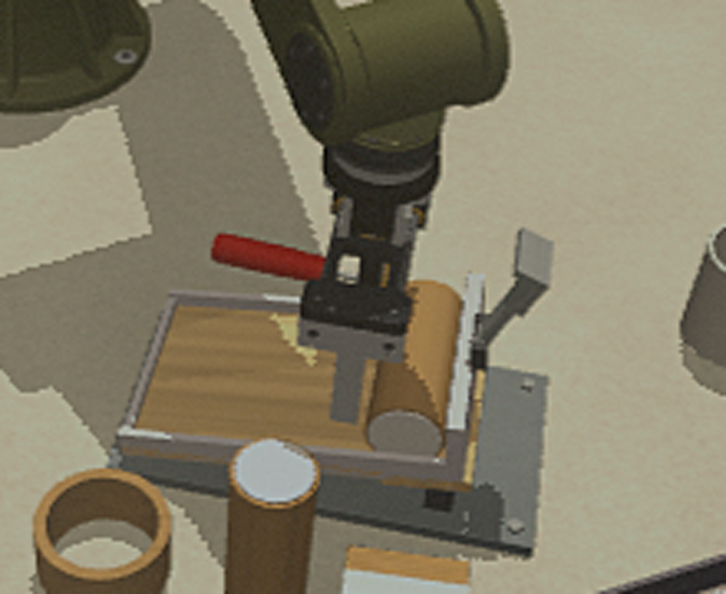

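>>> {"fn": "play_rows", "kwargs": {
  "increments": [
    [[0,0,0,0.4,0],[0,0,0,0.8,0],[0,0,0,0.8,0],[0,-0.5,0,0.5,0],[0,-1.5,0,0,0],[60,-2.5,0,0,0],[255,-3,0,0,0],[255,-3,0,0,0],[255,-3,0,0,0],[255,-2.5,0,0,0],[255,-1,0,0,0],[255,0,0,0,0]]
  ],
  "newtons": 20
}}

```text
time_s: 14.27
ee_pos: [0.5703, 0.0751, 0.2417]
eef_rot: [2.2, 1.567, 0.067]
force: [0.5, -0.8, -0.3]
grip_width: 0.0506
```

Run:
```python
from h import *
plan(None)
for n in('wrist','scene','top'): cv2.imwrite(f'pics/{n}8.png',ctrl.camera(n)[:,:,::-1])
a=cv2.imread('pics/scene8.png')[150:330,260:480];cv2.imwrite('pics/sc8.png',cv2.resize(a,None,fx=3.3,fy=3.3,interpolation=cv2.INTER_CUBIC))
```

```text
t 14.27 zdir -122.23 q6 0.63 xax [ 4.2e-03  3.0e-04 -1.0e+00] pos [0.5703 0.0751 0.2417] F [ 0.55 -0.77 -0.26] w 0.0506
deck x,y,z 0.1611 -0.0006 0.1912
```

View pics/wrist8.png

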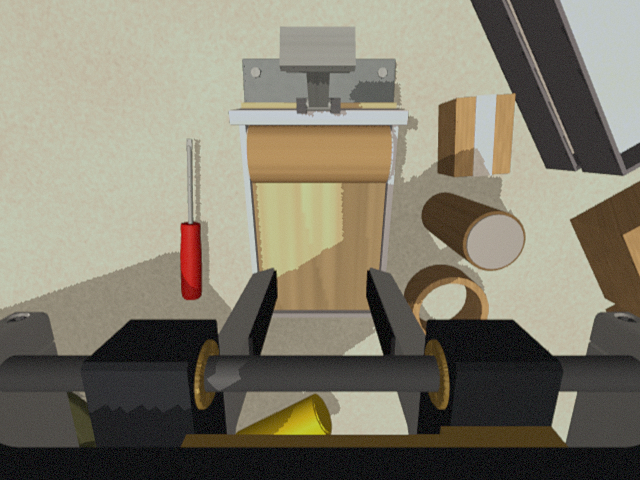

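View pics/sc8.png

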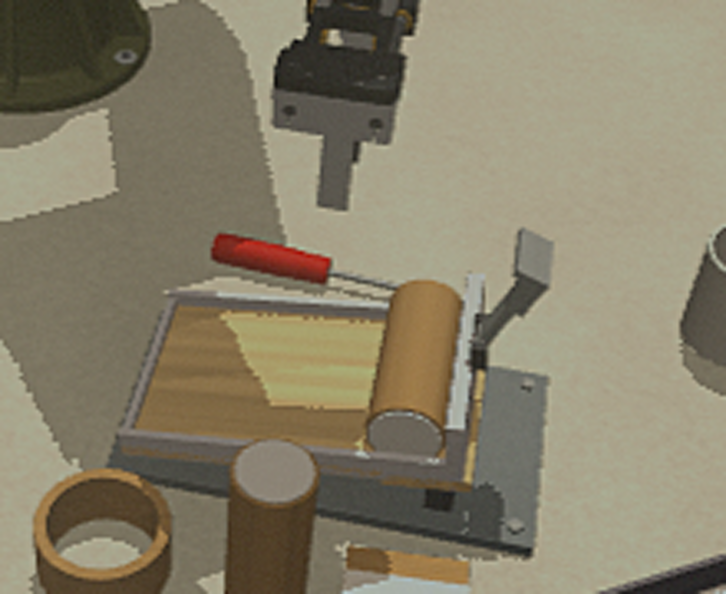

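>>> {"fn": "play_rows", "kwargs": {
  "increments": [
    [[255,0,0,-0.8,0],[255,0,0,-1.8,0],[255,0,0,-2.5,0],[255,0,0,-2.5,0],[255,0,0,-2.5,0],[255,0,0,-2.5,0],[255,0,0,-2,0],[255,0,0,-1.3,0],[255,0,0,-0.6,0],[255,0,0,0,0],[255,0,0,0,0]]
  ]
}}

```text
time_s: 15.33
ee_pos: [0.6575, 0.2149, 0.2383]
eef_rot: [-0.678, 1.569, -2.811]
force: [0.2, 0.1, -0.3]
grip_width: 0.0006
```

Run:
```python
from h import *
plan(None)
for n in('wrist','scene','top'): cv2.imwrite(f'pics/{n}9.png',ctrl.camera(n)[:,:,::-1])
a=cv2.imread('pics/scene9.png')[150:330,300:520];cv2.imwrite('pics/sc9.png',cv2.resize(a,None,fx=3.3,fy=3.3,interpolation=cv2.INTER_CUBIC))
```

```text
t 15.33 zdir -122.2 q6 0.825 xax [-1.4e-03 -5.0e-04 -1.0e+00] pos [0.6575 0.2149 0.2383] F [ 0.17  0.12 -0.28] w 0.0006
deck x,y,z 0.3238 -0.0005 0.1648
```

View pics/sc9.png

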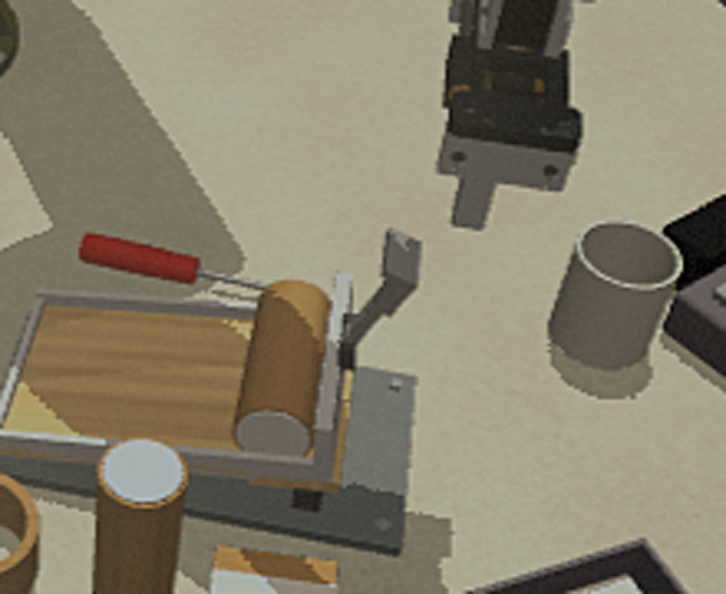

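```bash
cat > kp.py <<'E'
import numpy as np
H=np.array([.2395,.1222]);prev=None
for e in [76,84,90,98,106,114,122,130,138,146,154,162,170,178,184,188]:
    r=np.radians(e);u=np.array([np.cos(r),np.sin(r)]);n=np.array([np.sin(r),-np.cos(r)])
    if e<90:
        T=H+.084*u+.004*n+[.008,0];T[1]=H[1]+.060*np.sin(r)
    else:
        F=H+.065*u+.004*n
        T=F+np.array([.008*np.clip((180-e)/60,-1,1) ,0])
        if 120<e<188: 
            # keep flat bottom corner from penetrating: raise along n if needed
            for c in(-.008,.008):
                d=(T+[c,0]-H)@n-.004
                if d<0: T[1]+= -d/n[1]
    print(e,T.round(4),None if prev is None else ((T-prev)*100).round(2));prev=T
E
python3 kp.py
```

```text
76 [0.2717 0.1804] None
84 [0.2603 0.1819] [-1.14  0.15]
90 [0.2515 0.1872] [-0.88  0.53]
98 [0.2424 0.1871] [-0.91 -0.01]
106 [0.2334 0.1858] [-0.9  -0.13]
114 [0.2247 0.1832] [-0.87 -0.26]
122 [0.2162 0.1799] [-0.85 -0.33]
130 [0.2074 0.1762] [-0.87 -0.37]
138 [0.1995 0.1708] [-0.8  -0.53]
146 [0.1924 0.1642] [-0.71 -0.66]
154 [0.1863 0.1565] [-0.61 -0.77]
162 [0.1813 0.1479] [-0.5  -0.86]
170 [0.1775 0.1386] [-0.38 -0.93]
178 [0.1749 0.1287] [-0.26 -0.99]
184 [0.1738 0.1222] [-0.11 -0.66]
188 [0.1735 0.1171] [-0.03 -0.51]
```

>>> {"fn": "play_rows", "kwargs": {
  "increments": [
    [[255,0.5,0,0,0],[255,1,0,0,0],[255,1.5,0,0,0],[255,1.5,0,0,0],[255,1,0,0,0],[255,0.5,0,0,0],[255,0,0,0,0]]
  ]
}}

```text
time_s: 16.07
ee_pos: [0.6573, 0.2148, 0.1778]
eef_rot: [-0.754, 1.569, -2.887]
force: [-0.2, -0.7, -0.6]
grip_width: 0.0001
```

Run:
```python
from h import *
plan(None)
```

```text
t 16.07 zdir -122.22 q6 0.825 xax [-2.e-03 -5.e-04 -1.e+00] pos [0.6573 0.2148 0.1778] F [-0.25 -0.66 -0.56] w 0.0001
deck x,y,z 0.3152 -0.0004 0.105
```

>>> {"fn": "play_rows", "kwargs": {
  "increments": [
    [[255,0,0,0.3,0],[255,0,0,0.5,0],[255,0,0,0.5,0],[255,0,0,0.4,0],[255,0,0,0.4,0],[255,0,0,0.4,0],[255,-0.05,0,0.4,0],[255,-0.05,0,0.4,0],[255,-0.1,0,0.4,0],[255,-0.1,0,0.4,0],[255,-0.1,0,0.4,0]]
  ]
}}

```text
time_s: 16.98
ee_pos: [0.6335, 0.1766, 0.1833]
eef_rot: [-0.882, 1.571, -3.015]
force: [0.6, 0.3, -0.4]
grip_width: 0.0005
```

Run:
```python
from h import *
plan(None)
for n in('wrist','scene'): cv2.imwrite(f'pics/{n}10.png',ctrl.camera(n)[:,:,::-1])
a=cv2.imread('pics/scene10.png')[150:330,300:520];cv2.imwrite('pics/sc10.png',cv2.resize(a,None,fx=3.3,fy=3.3,interpolation=cv2.INTER_CUBIC))
```

```text
t 16.98 zdir -122.21 q6 0.778 xax [-2.e-04 -0.e+00 -1.e+00] pos [0.6335 0.1766 0.1833] F [ 0.57  0.35 -0.42] w 0.0005
deck x,y,z 0.2714 -0.0004 0.1167
```

View pics/sc10.png

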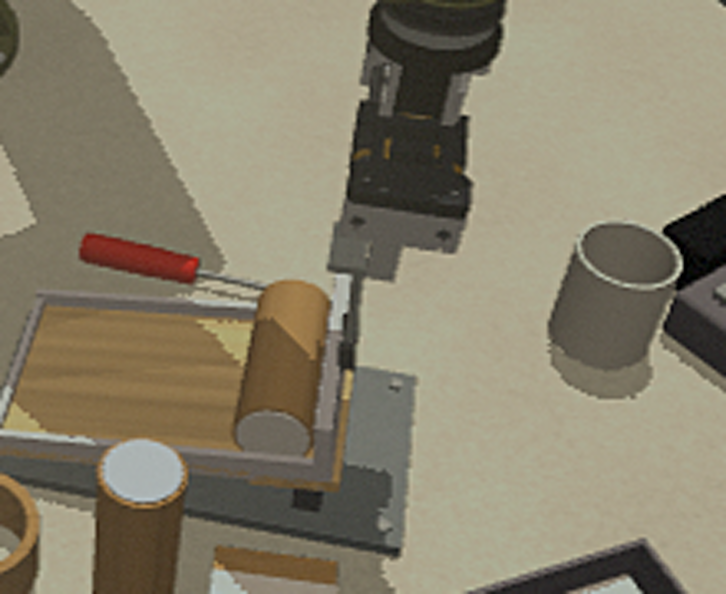

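View pics/wrist10.png

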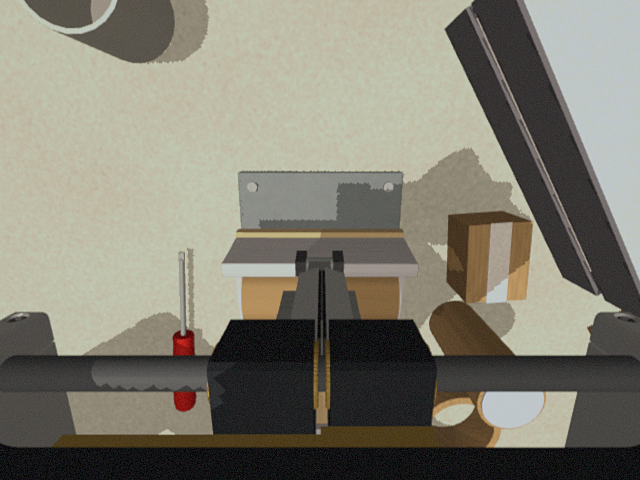

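>>> {"fn": "play_rows", "kwargs": {
  "increments": [
    [[255,0,0,0.4,0],[255,0,0,0.4,0],[255,0,0,0.4,0],[255,0,0,0.4,0],[255,0.05,0,0.4,0],[255,0.05,0,0.4,0],[255,0.05,0,0.4,0],[255,0.1,0,0.4,0],[255,0.1,0,0.4,0],[255,0.15,0,0.4,0],[255,0.15,0,0.35,0],[255,0.15,0,0.3,0]]
  ]
}}

```text
time_s: 18.08
ee_pos: [0.6087, 0.1372, 0.1752]
eef_rot: [-0.486, 1.571, -2.619]
force: [-0.1, 0.3, 0.7]
grip_width: 0.0005
```

Run:
```python
from h import *
plan(None)
for n in('wrist','scene'): cv2.imwrite(f'pics/{n}11.png',ctrl.camera(n)[:,:,::-1])
a=cv2.imread('pics/scene11.png')[150:330,300:520];cv2.imwrite('pics/sc11.png',cv2.resize(a,None,fx=3.3,fy=3.3,interpolation=cv2.INTER_CUBIC))
```

```text
t 18.08 zdir -122.22 q6 0.725 xax [-1.e-04 -0.e+00 -1.e+00] pos [0.6087 0.1372 0.1752] F [-0.1   0.34  0.67] w 0.0005
deck x,y,z 0.2242 -0.0003 0.1151
```

View pics/sc11.png

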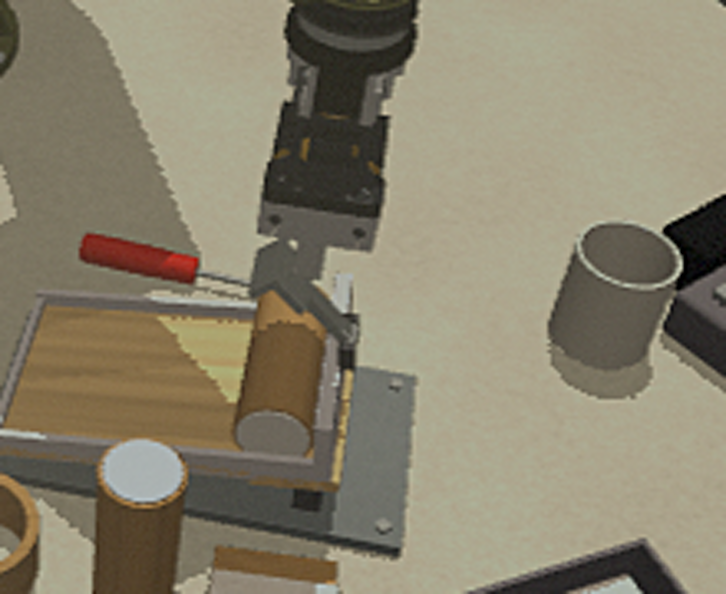

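>>> {"fn": "play_rows", "kwargs": {
  "increments": [
    [[255,0.2,0,0.35,0],[255,0.25,0,0.35,0],[255,0.3,0,0.35,0],[255,0.35,0,0.35,0],[255,0.38,0,0.3,0],[255,0.4,0,0.3,0],[255,0.42,0,0.25,0],[255,0.44,0,0.25,0],[255,0.45,0,0.2,0],[255,0.46,0,0.18,0],[255,0.48,0,0.14,0],[255,0.48,0,0.12,0]]
  ]
}}

```text
time_s: 19.18
ee_pos: [0.5921, 0.1109, 0.1287]
eef_rot: [-1.418, 1.571, 2.732]
force: [0.4, 0.3, 0.2]
grip_width: 0.0001
```

Run:
```python
from h import *
plan(None)
for n in('wrist','scene'): cv2.imwrite(f'pics/{n}12.png',ctrl.camera(n)[:,:,::-1])
a=cv2.imread('pics/scene12.png')[150:330,300:520];cv2.imwrite('pics/sc12.png',cv2.resize(a,None,fx=3.3,fy=3.3,interpolation=cv2.INTER_CUBIC))
```

```text
t 19.18 zdir -122.21 q6 0.687 xax [-0.  0. -1.] pos [0.5921 0.1109 0.1287] F [0.37 0.34 0.17] w 0.0001
deck x,y,z 0.187 -0.0002 0.0734
```

View pics/sc12.png

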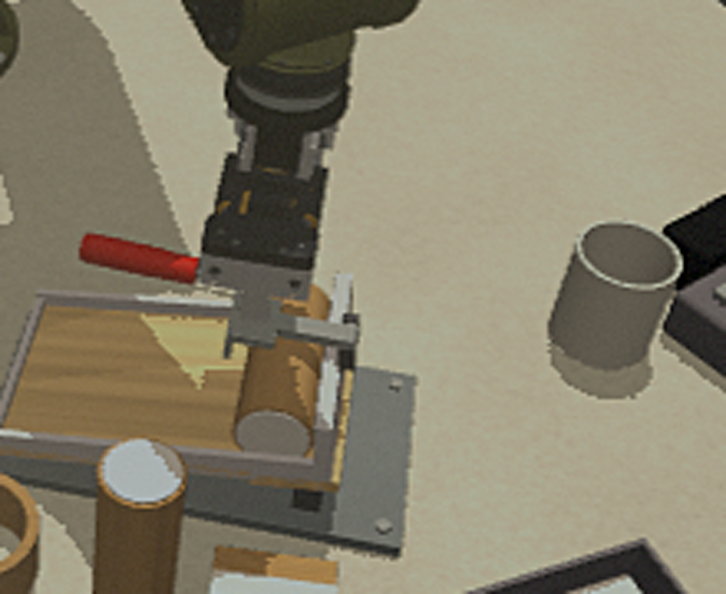

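>>> {"fn": "play_rows", "kwargs": {
  "increments": [
    [[255,0.2,0,0.03,0],[255,0.2,0,0.03,0],[255,0.2,0,0.02,0],[255,0.15,0,0,0],[255,0.1,0,0,0],[255,0.1,0,0,0],[255,0,0,0,0]]
  ]
}}

```text
time_s: 19.87
ee_pos: [0.5917, 0.1104, 0.1195]
eef_rot: [-0.862, 1.571, -2.995]
force: [0.3, -0.2, -0.9]
grip_width: 0.0008
```

>>> {"fn": "play_rows", "kwargs": {
  "increments": [
    [[255,0.05,0,0,0],[255,0.05,0,0,0],[255,0.05,0,0,0],[255,0,0,0,0]]
  ]
}}

```text
time_s: 20.2
ee_pos: [0.5918, 0.1104, 0.1182]
eef_rot: [3.098, 1.571, 0.965]
force: [-0.5, 1.2, 1.5]
grip_width: 0.0004
```

>>> {"fn": "play_rows", "kwargs": {
  "increments": [
    [[255,0.05,0,0,0],[255,0.05,0,0,0],[255,0,0,0,0]]
  ]
}}

```text
time_s: 20.45
ee_pos: [0.5919, 0.1104, 0.1177]
eef_rot: [2.356, 1.57, 0.223]
force: [-1.9, -0.0, 5.7]
grip_width: 0.0007
```

>>> {"fn": "play_rows", "kwargs": {
  "increments": [
    [[255,0.05,0,0,0],[255,0.05,0,0,0],[255,0,0,0,0]]
  ]
}}

```text
time_s: 20.7
ee_pos: [0.592, 0.1104, 0.1175]
eef_rot: [2.262, 1.57, 0.129]
force: [-4.6, 0.1, 11.0]
grip_width: 0.0003
```

>>> {"fn": "play_rows", "kwargs": {
  "increments": [
    [[255,-0.2,0,0,0],[255,-0.3,0,0,0],[255,-1,0,0,0],[255,-2,0,0,0],[255,-2.5,0,0,0],[255,-2.5,0,0.5,0],[255,-2,0,1.5,0],[255,-1,0,2.5,0],[255,0,0,2.5,0],[255,0,0,2,0],[255,0,0,1,0],[255,0,0,0,0]]
  ]
}}

```text
time_s: 21.7
ee_pos: [0.538, 0.0246, 0.232]
eef_rot: [1.929, 1.57, -0.205]
force: [0.9, 0.8, -0.4]
grip_width: 0.0006
```

Run:
```python
from h import *
plan(None)
for n in('wrist','scene','top'): cv2.imwrite(f'pics/{n}13.png',ctrl.camera(n)[:,:,::-1])
a=cv2.imread('pics/scene13.png')[200:350,260:460];cv2.imwrite('pics/sc13.png',cv2.resize(a,None,fx=4,fy=4,interpolation=cv2.INTER_CUBIC))
D=np.load('D.npy')
def keeper(phi,sx,y,off=0):
    t=np.radians(30)-phi;return (.25+sx*np.sin(t)+off*np.cos(t),y,.058+sx*np.cos(t)-off*np.sin(t))
for phi in (1.9,2.0,2.09):
    P=[keeper(phi,.084,-.022,.004),keeper(phi,.084,.022,.004),keeper(phi,.05,-.022,.004)]
    print(phi,((proj('scene',d2w(P,D))-[260,200])*4).round(0).tolist())
```

```text
t 21.7 zdir -122.31 q6 0.542 xax [ 8.e-04 -2.e-04 -1.e+00] pos [0.538  0.0246 0.232 ] F [ 0.89  0.82 -0.37] w 0.0006
deck x,y,z 0.1004 -0.0001 0.1899
1.9 [[427.0, 198.0], [438.0, 146.0], [486.0, 210.0]]
2.0 [[425.0, 208.0], [436.0, 156.0], [484.0, 216.0]]
2.09 [[424.0, 218.0], [435.0, 165.0], [484.0, 222.0]]
```

View pics/sc13.png

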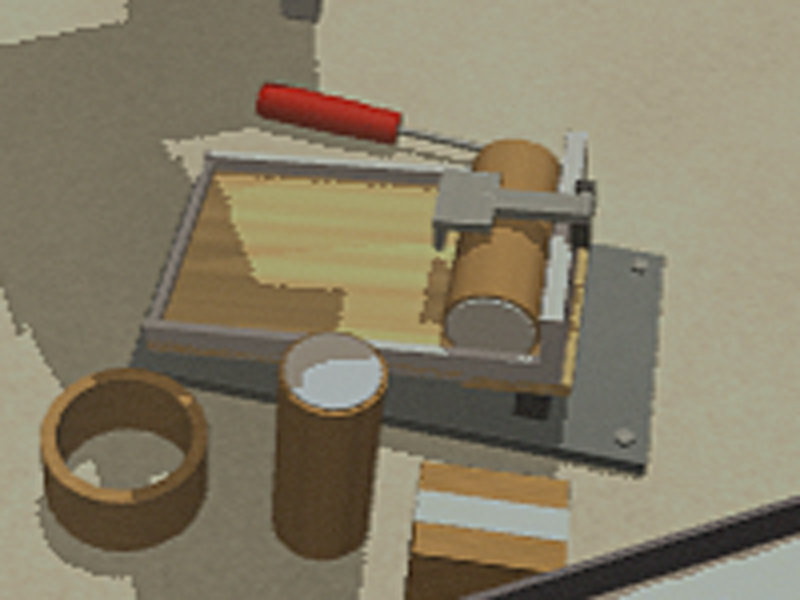

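View pics/wrist13.png

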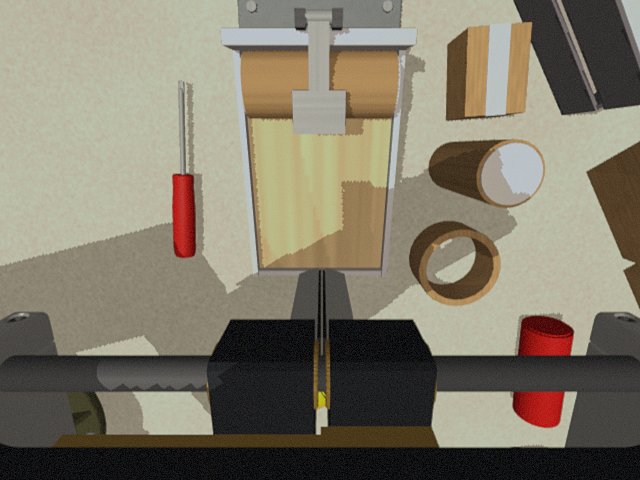

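View pics/top13.png

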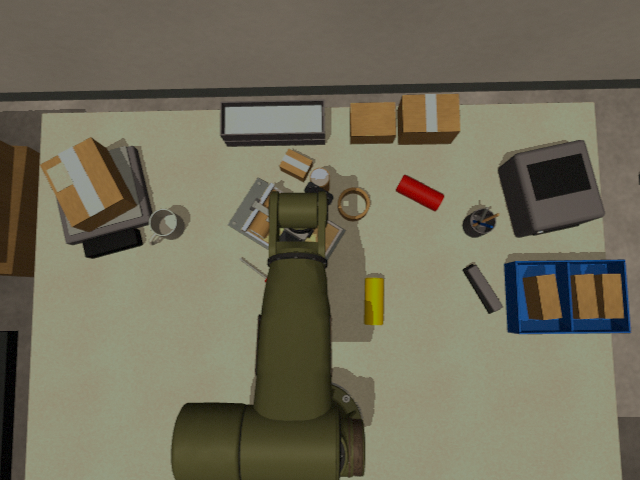

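Run:
```python
from station import ctrl
print(ctrl.hand_in(), ctrl.get_obs()['time_s'])
```

```text
the job is handed in; nothing more can be done
the job is handed in; nothing more can be done
```

I pushed the tube up the slope at about 26 mm/s with the open fingers, slower near the top, until it dropped into the pocket. I then shut the fingers, swung the keeper flap over it and pressed it down onto its end stop. I backed the arm clear and handed in at about 22 s of the 51 s allowed.

**Tube:** the pictures taken during the push show it against the fingers with no roll-back. The last pictures show it in the pocket against the stop plate.

**Keeper:** it stopped firmly, with the fingertip at z = 117.5 mm. I expected about 118 mm for fully closed, and the force rose to 11 N. In the last scene picture the pad corners lie about 2 px from where I expected them. The top and scene cameras disagreed by about 6 mm when I first located the stand, so I put that down to calibration, but the picture alone does not prove the exact angle.

**Bystanders:** those I could see in the last pictures look unmoved. The arm hid part of the top view, and I compared them by eye only. Among the readings I took, the wrist force never passed about 12 N.

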